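# Put the pinned lid on the instrument tray

## Task

Close the white instrument tray with the blue lid: lower the lid so that its two holes go over the tray's two brass pins, and keep hold of it until it is down on the tray rather than dropping it from above the pins; then let go, leaving it lying flat and fully home on the rim. Either way round is fine. Leave the pink lid (it belongs to another tray) and the pump bottle where they are.

Things in the scene. Friction and masses are not known exactly. Their poses are not given: they have to be found in the camera images.
- tray: White open tray, 180 (x) x 130 (y) x 40 mm high, fixed to the trolley top, with forceps and scissors in it. Origin: centre of its underside; z up. Two upright brass pins stand in it at x = +62 and -62 mm, y = 0: 14 mm in diameter, tapering above 49 mm to a 5 mm nose at 66 mm above the tray's underside, so 26 mm above the rim.
- lid_blue: Blue loose lid lying flat on the trolley top: plate 186 (x) x 136 (y) x 8 mm, about 0.25 kg. Origin: centre of its underside; z up. Two 26 mm through holes at x = +62 and -62 mm, y = 0. Mid-top stands a black block grip, 60 mm along x, 22 mm thick along y, 40 mm tall: pinch it across y from above. Fully home, the underside rests on the rim, 40 mm above the tray's underside.
- lid_pink: Pink loose lid of another tray: same plate and a black grip (36 mm along x, 22 mm thick, 40 mm tall), but its two 26 mm holes lie at x = +40 and -40 mm and do not fit these pins. Origin: centre of its underside. To be left alone.
- pump_bottle: Cream-coloured hand-wash bottle with an orange pump, 68 mm in diameter, 173 mm tall, standing beyond the tray. Origin at the centre of its underside. To be left alone.

How it is judged:
On the way, in this order (a step that is already met when the one before it is completed fails the run):
1. the blue lid is held by the gripper and lifted so that its underside is more than 62 mm above the trolley top (contact force between the fingers and lid_blue above 1 N and height (world z) of lid_blue above 0.062 m), for 0.1 s.
2. the blue lid, still held, is lowered with its holes over the pins: its underside is less than 56 mm above the tray's underside (16 mm above the rim) and its centre within 15 mm of the tray's (contact force between the fingers and lid_blue above 1 N and z of lid_blue in the frame of tray below 0.056 m and horizontal distance between lid_blue and tray below 0.015 m), for 0.05 s.
At the end, for the whole second after the job is handed in: The blue lid lies at rest on the tray's rim with the pins through its holes: its underside 35 to 44 mm above the tray's underside, its centre within 12 mm of the tray's centre horizontally, turned less than 10 degrees from the tray (either way round) and tilted less than 4 degrees (z of lid_blue in the frame of tray between 0.035 and 0.044 m and horizontal distance between lid_blue and tray below 0.012 m and angle between the x axis of lid_blue and the x axis of tray, either way round below 0.18 rad and angle between lid_blue's own z axis and vertical below 0.07 rad and linear speed of lid_blue below 0.02 m/s); the robot touches nothing.
It fails at once if the pink lid is moved more than 40 mm (distance of lid_pink from where it was at the start of the episode above 0.04 m).
It fails at once if the pump bottle is moved more than 40 mm or tipped over (distance of pump_bottle from where it was at the start of the episode above 0.04 m or angle between pump_bottle's own z axis and vertical above 0.5 rad).
It also fails if it takes over 48 s, if anything falls off the work surface, if the arm or the gripper's body presses on something with over 40 N, if the wrist force passes 120 N, or if a joint passes its speed limit or range.

## Robot

A 6-joint arm with a two-finger parallel gripper is mounted at the origin on the work surface. World frame = base frame: x ahead of the robot, y to its left, z up, the work surface at z = 0. Lengths are in m, angles in rad, forces in N, time in s.
With the tool pointing down it reaches from about 0.35 to 0.775 m from the base axis. Payload 5.5 kg.
Tool frame: the origin (TCP) lies midway between the tips of the shut fingers; the grasp point (between the pads) lies 19 mm behind it; x points along the fingers, y is the direction in which the jaws open and shut, and the axes are right-handed (so a half turn about x gives the same grasp; the last joint's range is limited). The gripper opens to 85 mm and grips with 20 to 120 N. Pads are 22 mm wide; open, the fingers measure 114 mm over their backs; the gripper's body (76 mm by 85 mm) begins 54 mm behind the grasp point. The pads swing forward as they close: fully open they stand 13 mm farther back than shut.
Start: joints at [1.107, 0.313, 0.046, 1.304, 0, 1.431], TCP at [0.183, 0.545, 0.231] pointing down, gripper open.
Joint ranges: [-2.76, 2.76], [-0.86, 1.69], [-1.03, 1.26], [-2.2, 2.34], [-1.47, 1.5], [-3.14, 3.14]. Speed limits (rad/s): [2.57, 2.57, 3.14, 3.14, 3.14, 3.14].

## Interface

Orientations are given as a rotation vector (axis times angle).
In Python, from station import readout, imaging, ticket gives the robot as it stands.
- The arm moves only by the tool move_arm, never from a script. Its argument "commands" is one flat list of numbers, 7 for each row, row after row: the turn, a rotation vector about the world's x, y, z in rad, then the shift along the world's x, y, z in m, then the gripper's target within -1 to 1 (shut at 1, half-way at 0, fully open at -1). A call has 1 to 10 rows; each row is the pose to reach, as a shift and turn from the pose measured when the call began; what a row does not reach only later rows make up. A row lasts 1/12 s, in which the tool goes at most 41.7 mm and 7.16 degrees, less where a joint would pass 70% of its speed; a pose out of reach is approached as far as the arm can. A call with a gripper value outside its range is refused whole. The fingers move at their own pace and stop on an object; "newtons" is the grip in N (left out, the last holds). Time passes only in rows, so rows that repeat a pose let the fingers close. It gives the time, the measured TCP pose, the force and the opening at its end, in the units of the state.
- readout.get_state(): the state, without advancing time (a new reading comes with each control period).
- imaging.grab_frame(name): name is "scene" or "top"; returns a dict with "frame" (480x640x3 uint8, red, green, blue), "K" (3x3 intrinsics, pixels), "world_from_camera" (4x4, takes a point from camera to world coordinates). Camera axes: x right, y down, z forward; pixel columns grow to the right and rows downward; lengths in m; the calibration is good to about 2 mm. A picture is of the moment at which its call begins. There is no depth.
- ticket.sign_off(): hands the job in, once; it reports no verdict.
The state is a dict: "time": time; "qpos": joint angles; "joint_vel": joint speeds; "joint_torque": joint torques, N m; "tool_pos": TCP position; "tcp_rot": TCP orientation; "wrist_force": force on the tool from outside, world axes, zero at the start; "moment": the same for the moment, N m; "finger_gap": finger opening in m.
Only numpy, scipy, OpenCV 4.12 (cv2) and the standard library are available. Lean on these libraries where they do the work, as an engineer would, in place of code of your own. Each camera call takes 0.05 s, during which the arm holds its last target.

## Working session

There is one attempt and no reset: what is moved stays moved. The work goes in short steps, Python scripts to look and compute and a tool call to move; the robot and the scene stay as the last step left them, time stands still between calls to the robot, and variables do not carry over. Pictures are saved under pics/ and viewed, and the job is handed in when it is done.

Besides the shell and the picture viewer there is one more tool, called after "Call:" by a JSON object that holds its "method" and its "body". move_arm: Moves the arm, as the interface text tells. Its arguments: {"type":"object","properties":{"commands":{"type":"array"},"newtons":{"type":"number"}},"required":["commands"]}

```bash
mkdir -p pics; python3 - <<'E'
from station import readout, imaging
import cv2,numpy as np
for n in("scene","top"):
    d=imaging.grab_frame(n); cv2.imwrite(f"pics/{n}0.png",d["frame"][:,:,::-1]); np.savez(f"{n}0.npz",**d)
    print(n,np.round(d["K"],1).tolist(),np.round(d["world_from_camera"],3).tolist())
s=readout.get_state();print(s)
E
```

```text
scene [[511.1, 0.0, 319.3], [0.0, 511.1, 243.3], [0.0, 0.0, 1.0]] [[0.121, 0.689, -0.714, 1.364], [0.993, -0.069, 0.101, -0.113], [0.02, -0.721, -0.692, 0.764], [0.0, 0.0, 0.0, 1.0]]
top [[496.4, 0.0, 316.1], [0.0, 496.4, 233.9], [0.0, 0.0, 1.0]] [[-0.012, -0.982, 0.19, 0.441], [-1.0, 0.014, 0.009, -0.008], [-0.011, -0.19, -0.982, 0.886], [0.0, 0.0, 0.0, 1.0]]
{'time': 0.1, 'qpos': array([1.10739777e+00, 3.13929699e-01, 4.51082414e-02, 1.30360454e+00,
       1.60938389e-06, 1.43117060e+00]), 'joint_vel': array([-1.67553375e-03, -1.57382506e-04,  2.79089634e-03, -1.71802049e-03,
       -1.65144028e-03, -3.02010392e-05]), 'joint_torque': array([ 2.08410238e-03, -4.81722593e+01,  2.99246621e+01,  1.26822718e-02,
       -1.66314790e-04,  7.70626741e-06]), 'tool_pos': array([0.18275362, 0.54471059, 0.23050194]), 'tcp_rot': array([ 0.25288036,  1.55630666, -0.25533294]), 'wrist_force': array([-0.37372319,  0.22915188,  0.81517215]), 'moment': array([0.00848385, 0.05056417, 0.03234297]), 'finger_gap': 0.08560603250206739}
```

View pics/scene0.png

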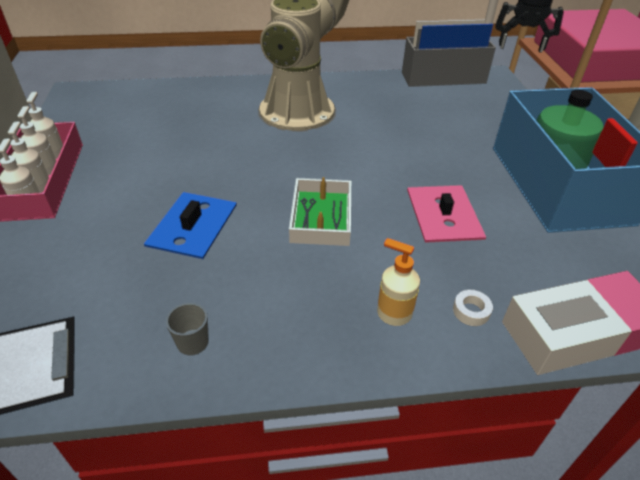

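View pics/top0.png

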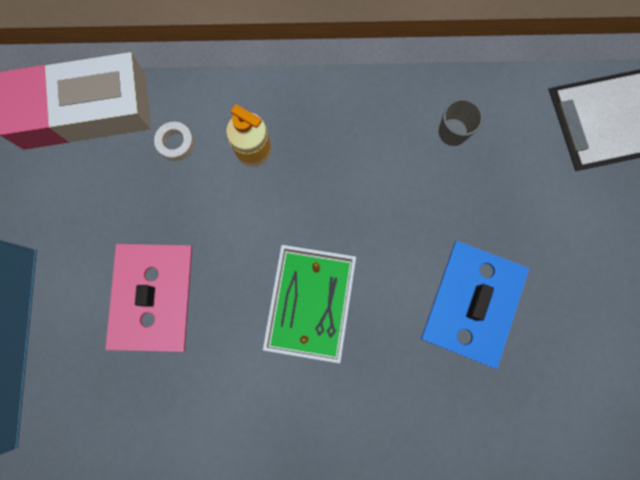

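The top view shows the blue lid with corners at about (457,241), (528,266), (497,367) and (422,340). The tray corners are at about (282,246), (356,257), (341,361) and (264,350). The pink lid is on the left and the bottle is at about (250,140). Next I'll measure the poses.

```bash
cat > h.py <<'E'
import numpy as np,cv2
from scipy.optimize import least_squares
def bp(d,uv,z):
    uv=np.atleast_2d(uv).astype(float);K=d["K"];T=d["world_from_camera"]
    r=np.c_[uv,np.ones(len(uv))]@np.linalg.inv(K).T@T[:3,:3].T
    c=T[:3,3];return c+r*((z-c[2])/r[:,2])[:,None]
def proj(d,P):
    T=d["world_from_camera"];p=(np.atleast_2d(P)-T[:3,3])@T[:3,:3];q=p@d["K"].T;return q[:,:2]/q[:,2:]
def mask(d,col,roi):
    f=cv2.cvtColor(d["frame"],cv2.COLOR_RGB2HSV);m={"blue":cv2.inRange(f,(100,150,80),(118,255,255)),"white":cv2.inRange(f,(0,0,170),(179,60,255)),"brass":cv2.inRange(f,(3,90,40),(22,255,220))}[col]
    o=np.zeros_like(m);x0,y0,x1,y1=roi;o[y0:y1,x0:x1]=m[y0:y1,x0:x1];return o
E
python3 - <<'E'
from h import *
t=dict(np.load("top0.npz"));s=dict(np.load("scene0.npz"))
for nm,d,roi in(("top",t,(400,220,560,390)),("scene",s,(130,180,250,270))):
    m=mask(d,"blue",roi);cs,_=cv2.findContours(m,cv2.RETR_EXTERNAL,cv2.CHAIN_APPROX_NONE);c=max(cs,key=cv2.contourArea)
    w=bp(d,c[:,0],0.008)[:,:2].astype(np.float32);print(nm,"blue",cv2.minAreaRect(w))
m=mask(t,"white",(250,230,370,375));cs,_=cv2.findContours(m,cv2.RETR_EXTERNAL,cv2.CHAIN_APPROX_NONE);c=np.vstack(cs)
w=bp(t,c[:,0],0.04)[:,:2].astype(np.float32);print("tray",cv2.minAreaRect(w))
m=mask(t,"brass",(270,250,350,360));n,l,st,ce=cv2.connectedComponentsWithStats(m)
print(st[1:],ce[1:])
# holes: hole top centre
m=mask(t,"blue",(400,220,560,390));cs,h=cv2.findContours(m,cv2.RETR_CCOMP,cv2.CHAIN_APPROX_NONE)
for c,hh in zip(cs,h[0]):
    if cv2.contourArea(c)>30: print(cv2.contourArea(c),cv2.fitEllipse(c)[0],bp(t,cv2.fitEllipse(c)[0],0.008))
f=t["frame"];cv2.imwrite("pics/trayzoom.png",cv2.resize(f[235:370,255:365],None,fx=4,fy=4,interpolation=cv2.INTER_CUBIC)[:,:,::-1])
E
```

```text
top blue ((0.4840591251850128, -0.27772682905197144), (0.13639935851097107, 0.1861250102519989), 67.67005157470703)
scene blue ((0.48954397439956665, -0.2762383222579956), (0.1374868005514145, 0.18963207304477692), 67.66336059570312)
tray ((0.48691263794898987, 0.011523090302944183), (0.13083520531654358, 0.1808042973279953), 80.06245422363281)
[[314 264   5   7  32]
 [301 337   6   6  27]] [[315.9375     266.90625   ]
 [303.66666667 339.07407407]]
8225.5 (475.4389953613281, 304.3422546386719) [[ 0.48138154 -0.277382    0.008     ]]
201.0 (464.02886962890625, 336.47125244140625) [[ 0.42665684 -0.25374449  0.008     ]]
637.5 (479.7624816894531, 302.17950439453125) [[ 0.48503388 -0.28518942  0.008     ]]
179.0 (486.2544250488281, 270.2646789550781) [[ 0.54089404 -0.30080576  0.008     ]]
```

View pics/trayzoom.png

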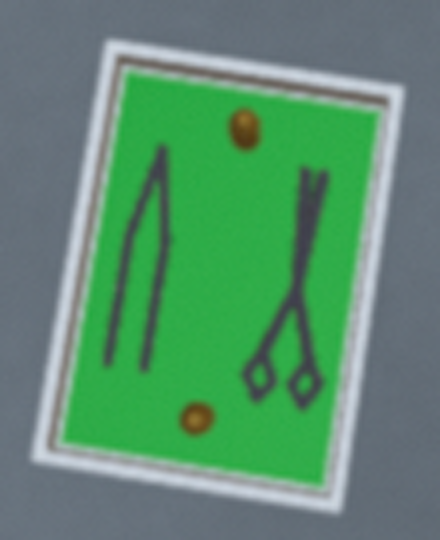

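```bash
python3 - <<'E'
from h import *
from station import readout
from scipy.spatial.transform import Rotation as R
t=dict(np.load("top0.npz"));s=dict(np.load("scene0.npz"))
r=R.from_rotvec(readout.get_state()["tcp_rot"]).as_matrix();print(r.round(3),np.degrees(np.arctan2(r[1,1],r[0,1])))
a=np.radians(-9.94)
for sg in(1,-1):
    p=np.array([0.4869+sg*.062*np.cos(a),.0115+sg*.062*np.sin(a)])
    for z in(.005,.05,.066):print(sg,z,proj(t,[*p,z]).round(1),proj(s,[*p,z]).round(1))
print("bottle",bp(s,(397,315),0.),bp(t,(248,125),.13))
f=s["frame"];cv2.imwrite("pics/sz.png",cv2.resize(f[170:250,280:365],None,fx=6,fy=6,interpolation=cv2.INTER_CUBIC)[:,:,::-1])
E
```

```text
[[-0.001  0.318  0.948]
 [-0.001  0.948 -0.318]
 [-1.    -0.002 -0.   ]] 71.44919385155247
1 0.005 [[315.9 268.8]] [[319.1 232.9]]
1 0.05 [[315.6 265.6]] [[319.5 217.4]]
1 0.066 [[315.4 264.3]] [[319.7 211.7]]
-1 0.005 [[304.4 338.9]] [[321.9 197.5]]
-1 0.05 [[303.5 339.3]] [[322.4 182.2]]
-1 0.066 [[303.1 339.5]] [[322.5 176.6]]
bottle [[0.78451209 0.12064995 0.        ]] [[0.76876477 0.10689646 0.13      ]]
```

View pics/sz.png

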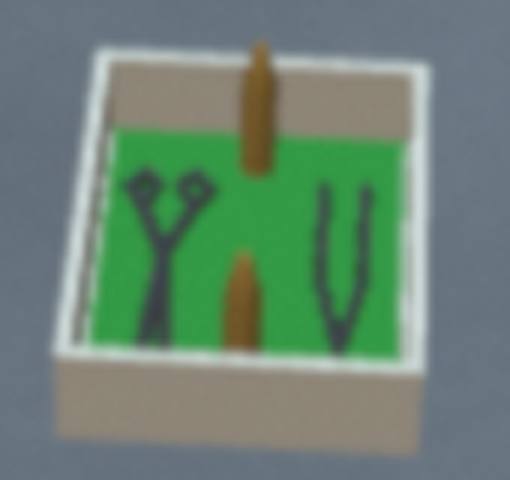

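Call:
{"method": "move_arm", "body": {"commands": [0,0,-0.066,0.267,-0.345,0,-1,0,0,-0.066,0.267,-0.345,0,-1,0,0,-0.066,0.267,-0.345,0,-1,0,0,-0.066,0.267,-0.345,0,-1,0,0,-0.066,0.267,-0.345,0,-1,0,0,-0.066,0.267,-0.345,0,-1,0,0,-0.066,0.267,-0.345,0,-1,0,0,-0.066,0.267,-0.345,0,-1,0,0,-0.066,0.267,-0.345,0,-1,0,0,-0.066,0.267,-0.345,0,-1]}}

```text
time: 0.93
tool_pos: [0.4383, 0.2135, 0.2304]
tcp_rot: [0.305, 1.55, -0.307]
wrist_force: [0.2, 1.3, 0.4]
finger_gap: 0.0852
```

Call:
{"method": "move_arm", "body": {"commands": [0,0,0,0.046,-0.38,0,-1,0,0,0,0.046,-0.38,0,-1,0,0,0,0.046,-0.38,0,-1,0,0,0,0.046,-0.38,0,-1,0,0,0,0.046,-0.38,0,-1,0,0,0,0.046,-0.38,0,-1,0,0,0,0.046,-0.38,0,-1,0,0,0,0.046,-0.38,0,-1,0,0,0,0.046,-0.38,0,-1,0,0,0,0.046,-0.38,0,-1]}}

```text
time: 1.77
tool_pos: [0.4847, -0.1721, 0.2297]
tcp_rot: [0.307, 1.549, -0.313]
wrist_force: [-0.8, -0.7, 0.4]
finger_gap: 0.0855
```

Call:
{"method": "move_arm", "body": {"commands": [0,0,0,0,-0.105,0,-1,0,0,0,0,-0.105,0,-1,0,0,0,0,-0.105,0,-1,0,0,0,0,-0.105,-0.04,-1,0,0,0,0,-0.105,-0.08,-1,0,0,0,0,-0.105,-0.12,-1,0,0,0,0,-0.105,-0.12,-1,0,0,0,0,-0.105,-0.12,-1]}}

```text
time: 2.43
tool_pos: [0.4828, -0.2752, 0.1078]
tcp_rot: [0.31, 1.555, -0.31]
wrist_force: [-0.6, 0.0, 0.8]
finger_gap: 0.0855
```

```bash
cat > look.py <<'E'
from h import *
import sys
from station import readout,imaging
from scipy.spatial.transform import Rotation as R
s=readout.get_state();r=R.from_rotvec(s["tcp_rot"]).as_matrix()
print(s["time"],s["tool_pos"].round(4),"yaw",np.degrees(np.arctan2(r[1,1],r[0,1])).round(2),"x",r[:,0].round(4),s["wrist_force"].round(1),s["finger_gap"],s["qpos"].round(2))
for n in sys.argv[2:]:
    d=imaging.grab_frame(n);np.savez(f"{n}_{sys.argv[1]}.npz",**d);cv2.imwrite(f"pics/{n}_{sys.argv[1]}.png",d["frame"][:,:,::-1])
E
python3 look.py a top scene
```

```text
2.4333 [ 0.4828 -0.2752  0.1078] yaw 67.38 x [-6.e-03  6.e-04 -1.e+00] [-0.6  0.   0.8] 0.08554471861211627 [-0.66  0.35 -0.22  1.01 -0.   -0.27]
```

View pics/scene_a.png

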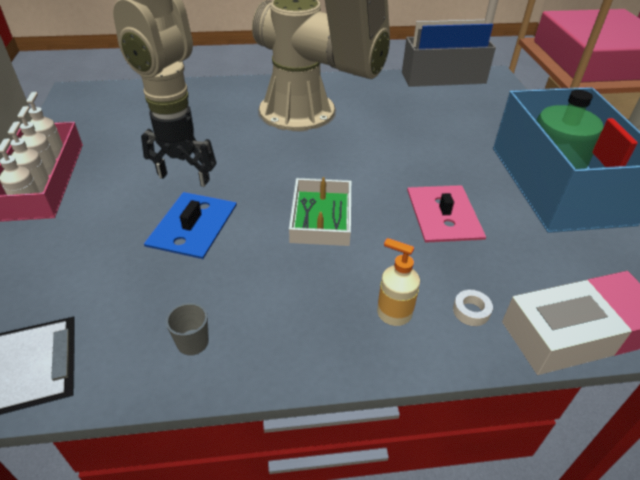

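View pics/top_a.png

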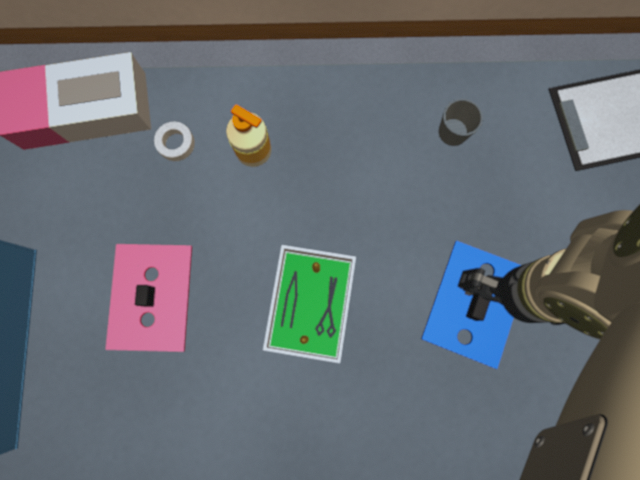

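```bash
python3 - <<'E'
from h import *
s=dict(np.load("scene_a.npz"));t=dict(np.load("top_a.npz"))
p=np.array([.4828,-.2752,.1208]);a=np.radians(67.4);v=np.array([np.cos(a),np.sin(a),0])
for k in(-.0428,0,.0428):print(proj(s,p+k*v).round(0),proj(t,p+k*v).round(0))
print(proj(s,[.484,-.2777,.048]),proj(t,[.484,-.2777,.048]))
for n,d,b in(("s",s,(120,100,250,260)),("t",t,(420,230,560,370))):
    cv2.imwrite(f"pics/{n}_az.png",cv2.resize(d["frame"][b[1]:b[3],b[0]:b[2]],None,fx=3.5,fy=3.5,interpolation=cv2.INTER_CUBIC)[:,:,::-1])
E
```

```text
[[165. 176.]] [[523. 310.]]
[[184. 180.]] [[496. 300.]]
[[203. 183.]] [[470. 289.]]
[[188.50137083 207.108446  ]] [[482.78917456 301.54705598]]
```

View pics/s_az.png

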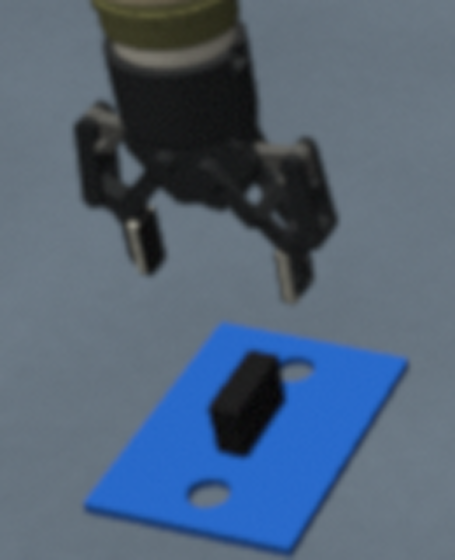

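View pics/t_az.png

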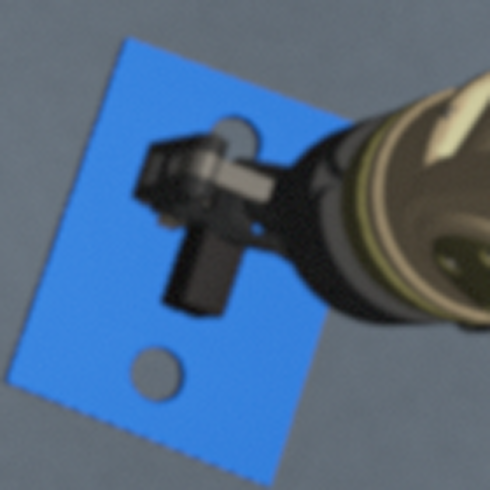

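Call:
{"method": "move_arm", "body": {"commands": [0,0,0.005,0.001,-0.002,-0.03,-1,0,0,0.005,0.001,-0.002,-0.06,-1,0,0,0.005,0.001,-0.002,-0.08,-1,0,0,0.005,0.001,-0.002,-0.09,-1,0,0,0.005,0.001,-0.002,-0.09,-1,0,0,0.005,0.001,-0.002,-0.09,-1], "newtons": 60}}

```text
time: 3.03
tool_pos: [0.4883, -0.2803, 0.0238]
tcp_rot: [0.301, 1.545, -0.31]
wrist_force: [-0.7, -0.4, -0.3]
finger_gap: 0.0854
```

Call:
{"method": "move_arm", "body": {"commands": [0,0,0,0,0,0,1,0,0,0,0,0,0,1,0,0,0,0,0,0,1,0,0,0,0,0,0,1,0,0,0,0,0,0,1,0,0,0,0,0,0,1,0,0,0,0,0,0,1,0,0,0,0,0,0,1,0,0,0,0,0,0,1,0,0,0,0,0,0,1], "newtons": 60}}

```text
time: 3.87
tool_pos: [0.4887, -0.2807, 0.0246]
tcp_rot: [0.3, 1.543, -0.31]
wrist_force: [-1.1, 0.5, 6.5]
finger_gap: 0.0211
```

```bash
python3 look.py b
```

```text
3.8667 [ 0.4887 -0.2807  0.0246] yaw 67.7 x [ 0.0044 -0.0073 -1.    ] [-1.1  0.5  6.5] 0.021090159712747795 [-0.66  0.43 -0.32  0.81 -0.   -0.27]
```

Call:
{"method": "move_arm", "body": {"commands": [0,0,0,0,0,0.015,1,0,0,0,0,0,0.035,1,0,0,0,0,0,0.06,1,0,0,0,0,0,0.085,1,0,0,0,0,0,0.11,1,0,0,0,0,0,0.12,1,0,0,0,0,0,0.12,1,0,0,0,0,0,0.12,1,0,0,0,0,0,0.12,1], "newtons": 60}}

```text
time: 4.62
tool_pos: [0.4877, -0.2799, 0.1425]
tcp_rot: [0.301, 1.546, -0.309]
wrist_force: [-0.6, -0.2, -2.7]
finger_gap: 0.0208
```

```bash
python3 look.py c top scene
```

```text
4.6167 [ 0.4877 -0.2799  0.1425] yaw 67.69 x [ 0.0019 -0.0054 -1.    ] [-0.6 -0.2 -2.7] 0.020773031651516213 [-0.66  0.33 -0.16  1.08 -0.   -0.27]
```

View pics/scene_c.png

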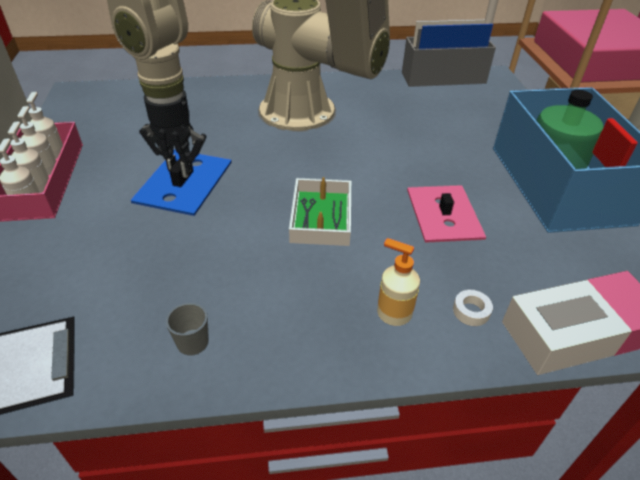

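Call:
{"method": "move_arm", "body": {"commands": [0,0,0.03,0,0.03,0,1,0,0,0.06,0,0.06,0,1,0,0,0.09,0,0.09,0,1,0,0,0.12,0,0.12,0,1,0,0,0.15,0,0.15,0,1,0,0,0.18,0,0.18,0,1,0,0,0.216,0,0.21,0,1,0,0,0.216,0,0.24,0,1,0,0,0.216,0,0.265,0,1,0,0,0.216,0,0.28,0,1]}}

```text
time: 5.55
tool_pos: [0.4863, 0.0027, 0.1412]
tcp_rot: [0.132, 1.566, -0.137]
wrist_force: [0.1, 0.2, -2.0]
finger_gap: 0.021
```

Call:
{"method": "move_arm", "body": {"commands": [0,0,0,0,0.01,0,1,0,0,0,0,0.01,0,1,0,0,0,0,0.01,0,1,0,0,0,0,0.01,0,1]}}

```text
time: 5.88
tool_pos: [0.486, 0.0124, 0.1405]
tcp_rot: [0.132, 1.567, -0.138]
wrist_force: [0.3, 1.2, -1.8]
finger_gap: 0.0209
```

```bash
python3 look.py d top scene
```

```text
5.8833 [0.486  0.0124 0.1405] yaw 80.18 x [-0.0011 -0.0036 -1.    ] [ 0.3  1.2 -1.8] 0.020866067881834184 [-0.14  0.19 -0.34  1.04 -0.    0.03]
```

View pics/scene_d.png

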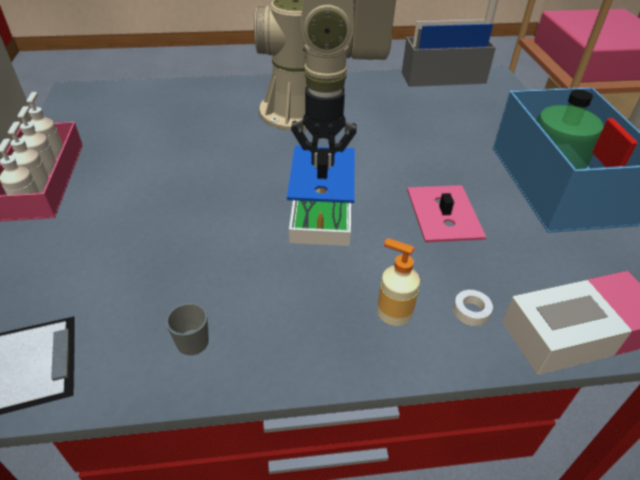

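View pics/top_d.png

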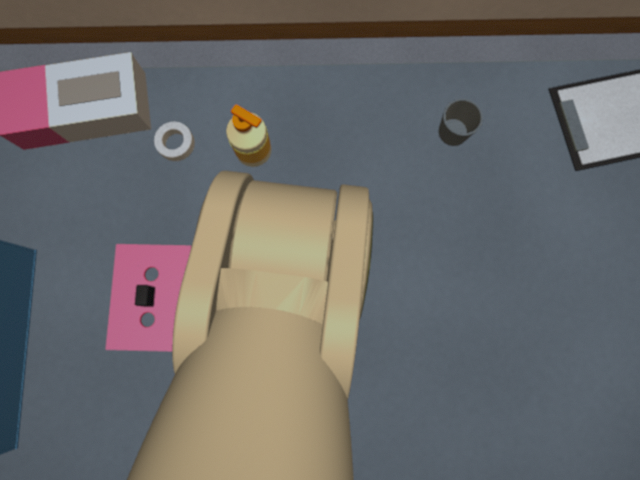

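```bash
cat > fit.py <<'E'
from h import *
def box(L,W,z0,z1,x,y,z,yaw,rx=0,ry=0):
    P=np.array([[a*L/2,b*W/2,c] for a in(1,-1) for b in(1,-1) for c in(z0,z1)])
    from scipy.spatial.transform import Rotation as R
    return R.from_euler("zyx",[yaw,ry,rx]).apply(P)+[x,y,z]
def fit(d,pts,L,W,z0,z1,p0,free):
    free=list(free);p0=np.array(p0,float)
    def f(q):
        p=p0.copy();p[free]=q
        h=cv2.convexHull(proj(d,box(L,W,z0,z1,*p)).astype(np.float32))
        return [cv2.pointPolygonTest(h,(float(u),float(v)),True) for u,v in pts]
    r=least_squares(f,p0[free],x_scale=[[.01,.01,.01,.1,.1,.1][i] for i in free],diff_step=1e-3,loss="soft_l1")
    p=p0.copy();p[free]=r.x;return p,np.sqrt(np.mean(r.fun**2))
def hullpts(m):
    cs,_=cv2.findContours(m,cv2.RETR_EXTERNAL,cv2.CHAIN_APPROX_NONE);c=np.vstack([c for c in cs if cv2.contourArea(c)>5])
    h=cv2.convexHull(c);
    return [tuple(p) for p in c[:,0] if cv2.pointPolygonTest(h,(float(p[0]),float(p[1])),True)<1.2]
def blue(d,roi):
    f=cv2.cvtColor(d["frame"],cv2.COLOR_RGB2HSV);m=cv2.inRange(f,(100,150,45),(120,255,255));o=np.zeros_like(m);x0,y0,x1,y1=roi;o[y0:y1,x0:x1]=m[y0:y1,x0:x1];return o
E
python3 - <<'E'
from fit import *
s0=dict(np.load("scene0.npz"));t0=dict(np.load("top0.npz"));sd=dict(np.load("scene_d.npz"))
def show(n,r):p,e=r;print(n,(p[:3]*1e3).round(1),np.degrees(p[3:]).round(2),"rms",e.round(2))
show("lid scene0",fit(s0,hullpts(blue(s0,(130,180,250,270))),.186,.136,0,.008,[.484,-.277,0,-.39,0,0],(0,1,3)))
show("lid top0",fit(t0,hullpts(blue(t0,(400,220,560,390))),.186,.136,0,.008,[.484,-.277,0,-.39,0,0],(0,1,3)))
m=blue(sd,(270,130,370,220));hp=hullpts(m)
show("lid d",fit(sd,hp,.186,.136,0,.008,[.486,.012,.118,-.17,0,0],(0,1,3)))
show("lid d z",fit(sd,hp,.186,.136,0,.008,[.486,.012,.118,-.17,0,0],(0,1,2,3)))
show("lid d all",fit(sd,hp,.186,.136,0,.008,[.486,.012,.118,-.17,0,0],(0,1,2,3,4,5)))
# tray in scene: everything not grey table
f=cv2.cvtColor(s0["frame"],cv2.COLOR_RGB2HSV).astype(int);print(f[210,260],f[238,320],f[190,350])
d=s0["frame"].astype(int); ref=d[205:215,255:265].mean((0,1))
m=((np.abs((d-d.mean(2,keepdims=True))-(ref-ref.mean())).sum(2)>14)|(d.sum(2)>ref.sum()*1.5)).astype(np.uint8)*255
o=np.zeros_like(m);o[172:250,284:358]=m[172:250,284:358]
o=cv2.morphologyEx(o,cv2.MORPH_OPEN,np.ones((9,9)))
hp=hullpts(o);show("tray scene0",fit(s0,hp,.18,.13,0,.04,[.4869,.0115,0,-.173,0,0],(0,1,3)))
v=s0["frame"].copy();cs,_=cv2.findContours(o,0,1);cv2.drawContours(v,cs,-1,(255,0,0),1);a=v[165:255,275:370]
v=sd["frame"].copy();cs,_=cv2.findContours(m if 0 else blue(sd,(270,130,370,220)),0,1);cv2.drawContours(v,cs,-1,(255,0,0),1);b=v[125:215,275:370]
cv2.imwrite("pics/chk.png",cv2.resize(np.hstack([a,b]),None,fx=4,fy=4,interpolation=cv2.INTER_NEAREST)[:,:,::-1])
E
```

```text
lid scene0 [ 484.3 -276.8    0. ] [-22.26   0.     0.  ] rms 1.03
lid top0 [ 484.1 -278.5    0. ] [-22.32   0.     0.  ] rms 0.76
lid d [482.9  12.9 118. ] [-10.14   0.     0.  ] rms 0.91
lid d z [459.2  16.3  99.3] [-10.1   0.    0. ] rms 0.35
lid d all [458.2  16.5  98.7] [-10.22   0.75   0.  ] rms 0.32
[104  47 125] [ 19  40 141] [ 92  18 201]
tray scene0 [489.3  12.2   0. ] [-9.69  0.    0.  ] rms 0.54
```

View pics/chk.png

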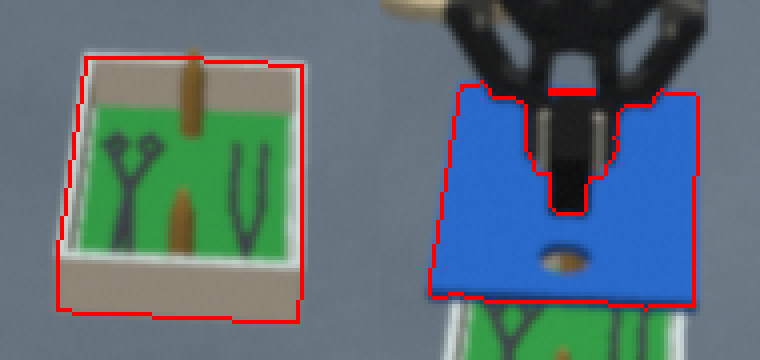

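Call:
{"method": "move_arm", "body": {"commands": [0,0,0.004,0.005,-0.001,0,1,0,0,0.004,0.005,-0.001,-0.015,1,0,0,0.004,0.005,-0.001,-0.03,1,0,0,0.004,0.005,-0.001,-0.038,1,0,0,0.004,0.005,-0.001,-0.038,1,0,0,0.004,0.005,-0.001,-0.038,1,0,0,0.004,0.005,-0.001,-0.038,1,0,0,0.004,0.005,-0.001,-0.038,1]}}

```text
time: 6.65
tool_pos: [0.492, 0.0108, 0.1036]
tcp_rot: [0.129, 1.566, -0.135]
wrist_force: [-0.7, 0.2, -2.4]
finger_gap: 0.0211
```

```bash
python3 look.py e scene; python3 - <<'E'
from fit import *
sd=dict(np.load("scene_e.npz"));hp=hullpts(blue(sd,(270,130,370,240)))
for z in(.074,.078):
    p,e=fit(sd,hp,.186,.136,0,.008,[.486,.012,z,-.17,0,0],(0,1,3));print((p[:3]*1e3).round(1),np.degrees(p[3]),e)
u=np.array([np.cos(p[3]),np.sin(p[3]),0])*.062
v=cv2.resize(sd["frame"][140:240,275:375],None,fx=6,fy=6,interpolation=cv2.INTER_CUBIC)
cv2.imwrite("pics/ez.png",v[:,:,::-1])
a=np.radians(-9.9);U=np.array([np.cos(a),np.sin(a),0])*.062
for c in ([.488,.0125,.066],):
  print("tips",proj(sd,np.array(c)+U),proj(sd,np.array(c)-U))
E
```

```text
6.65 [0.492  0.0108 0.1036] yaw 80.34 x [ 9.0e-04 -3.8e-03 -1.0e+00] [-0.7  0.2 -2.4] 0.02107362310359395 [-0.14  0.23 -0.39  0.95 -0.    0.03]
[479.9  12.6  74. ] -9.576487378537053 0.640023118240595
[484.7  11.9  78. ] -9.560337487888605 0.7959513707720074
tips [[320.25124609 211.99881465]] [[322.99562403 176.87232502]]
```

View pics/ez.png

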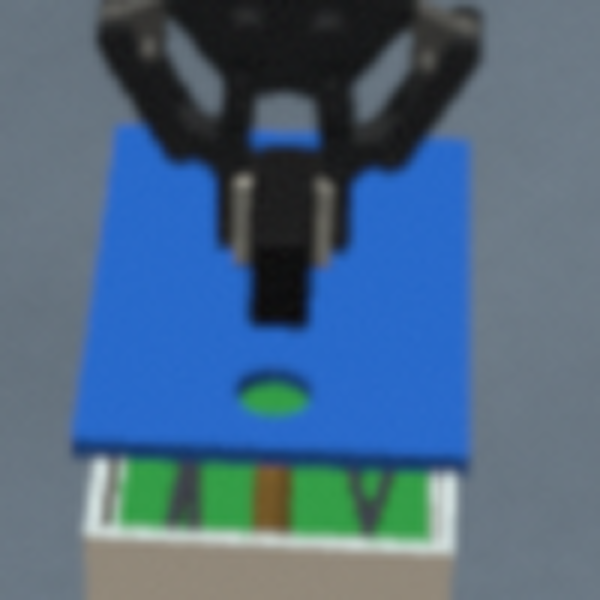

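Call:
{"method": "move_arm", "body": {"commands": [0,0,0,0,0,-0.005,1,0,0,0,0,0,-0.01,1,0,0,0,0,0,-0.015,1,0,0,0,0,0,-0.02,1,0,0,0,0,0,-0.02,1,0,0,0,0,0,-0.02,1]}}

```text
time: 7.2
tool_pos: [0.4914, 0.0109, 0.083]
tcp_rot: [0.129, 1.567, -0.135]
wrist_force: [-1.3, -0.2, -2.1]
finger_gap: 0.0208
```

```bash
python3 look.py f scene; python3 - <<'E'
from fit import *
sd=dict(np.load("scene_f.npz"));hp=hullpts(blue(sd,(270,130,370,240)))
for z in(.055,.059):
    p,e=fit(sd,hp,.186,.136,0,.008,[.486,.012,z,-.17,0,0],(0,1,3));print((p[:3]*1e3).round(1),np.degrees(p[3]),e)
v=cv2.resize(sd["frame"][140:240,275:375],None,fx=6,fy=6,interpolation=cv2.INTER_CUBIC)
cv2.imwrite("pics/fz.png",v[:,:,::-1])
E
```

```text
7.2 [0.4914 0.0109 0.083 ] yaw 80.35 x [-4.0e-04 -3.6e-03 -1.0e+00] [-1.3 -0.2 -2.1] 0.020835231510307202 [-0.14  0.25 -0.42  0.9  -0.    0.03]
[481.1  13.3  55. ] -9.60227701359259 0.5811952986198249
[485.7  12.6  59. ] -9.647630713442057 0.718336117742728
```

View pics/fz.png

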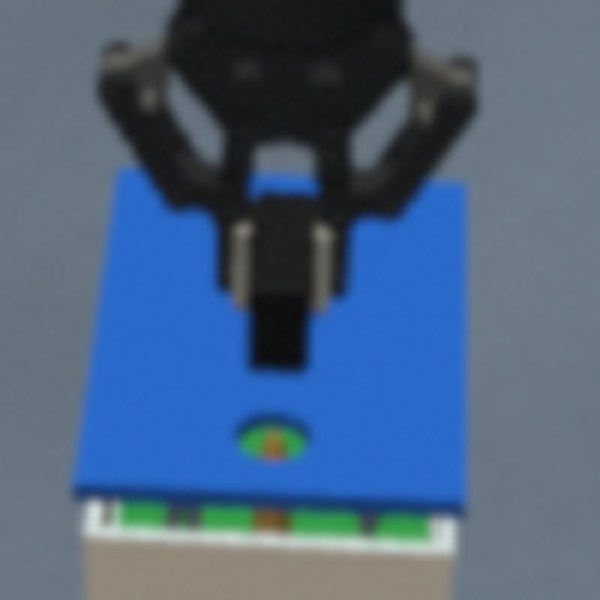

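Call:
{"method": "move_arm", "body": {"commands": [0,0,0,-0.002,0,0,1,0,0,0,-0.002,0,-0.004,1,0,0,0,-0.002,0,-0.008,1,0,0,0,-0.002,0,-0.012,1,0,0,0,-0.002,0,-0.012,1,0,0,0,-0.002,0,-0.012,1]}}

```text
time: 7.75
tool_pos: [0.4894, 0.0109, 0.0709]
tcp_rot: [0.129, 1.567, -0.135]
wrist_force: [0.0, -0.0, -2.3]
finger_gap: 0.021
```

```bash
python3 look.py g scene; python3 - <<'E'
from fit import *
sd=dict(np.load("scene_g.npz"))
v=cv2.resize(sd["frame"][140:240,275:375],None,fx=6,fy=6,interpolation=cv2.INTER_CUBIC)
cv2.imwrite("pics/gz.png",v[:,:,::-1])
E
```

```text
7.75 [0.4894 0.0109 0.0709] yaw 80.35 x [-6.0e-04 -3.6e-03 -1.0e+00] [ 0.  -0.  -2.3] 0.020995174999193653 [-0.14  0.26 -0.44  0.87 -0.    0.03]
```

View pics/gz.png

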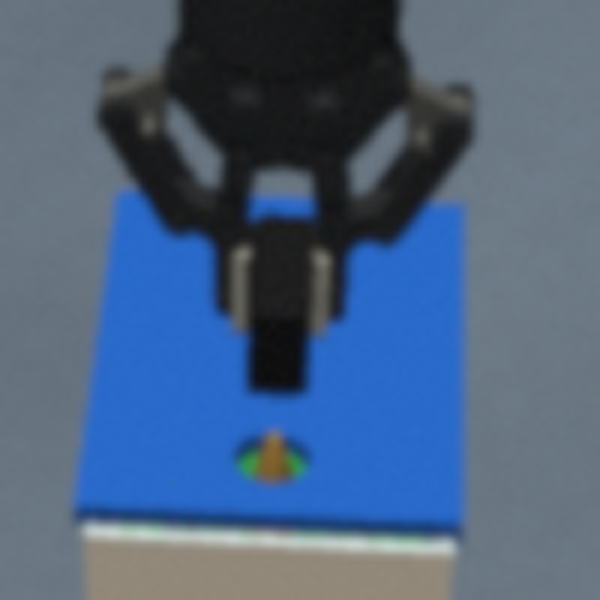

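The near pin's nose stands up through its hole at about zoom pixel (274,455), and the lid is roughly 6 mm above the rim. I'll lower it gently to contact.

Call:
{"method": "move_arm", "body": {"commands": [0,0,0,0,0,-0.002,1,0,0,0,0,0,-0.004,1,0,0,0,0,0,-0.006,1,0,0,0,0,0,-0.006,1,0,0,0,0,0,-0.006,1]}}

```text
time: 8.22
tool_pos: [0.4896, 0.0109, 0.0651]
tcp_rot: [0.129, 1.567, -0.135]
wrist_force: [-1.0, -0.2, -1.9]
finger_gap: 0.021
```

```bash
python3 look.py i scene; python3 - <<'E'
from fit import *
sd=dict(np.load("scene_i.npz"))
v=cv2.resize(sd["frame"][140:240,275:375],None,fx=6,fy=6,interpolation=cv2.INTER_CUBIC)
cv2.imwrite("pics/iz.png",v[:,:,::-1])
E
```

```text
8.2167 [0.4896 0.0109 0.0651] yaw 80.35 x [-2.0e-04 -3.6e-03 -1.0e+00] [-1.  -0.2 -1.9] 0.021027386917323226 [-0.14  0.27 -0.45  0.85 -0.    0.03]
```

View pics/iz.png

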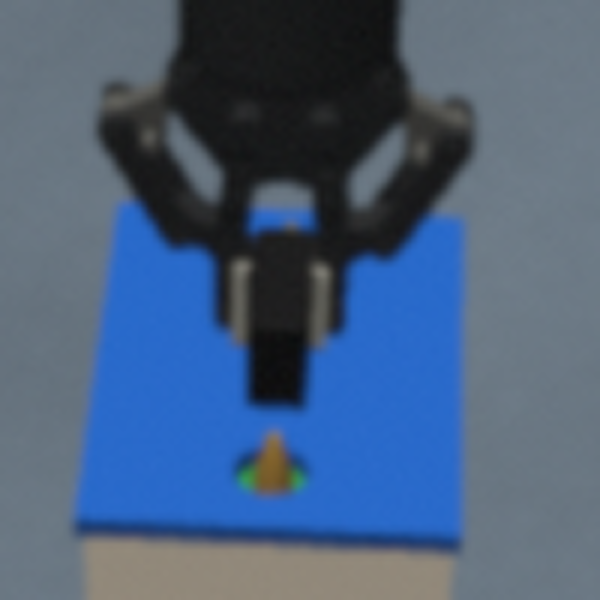

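Both pins show now: the near one through its hole, and the far tip just behind the grip at zoom pixel (290,228). There is no contact force yet, so I'll go a little lower.

Call:
{"method": "move_arm", "body": {"commands": [0,0,0,0,0,-0.001,1,0,0,0,0,0,-0.002,1,0,0,0,0,0,-0.003,1,0,0,0,0,0,-0.003,1,0,0,0,0,0,-0.003,1]}}

```text
time: 8.68
tool_pos: [0.4896, 0.0109, 0.0645]
tcp_rot: [0.129, 1.565, -0.135]
wrist_force: [-7.9, 1.1, 18.8]
finger_gap: 0.0206
```

Call:
{"method": "move_arm", "body": {"commands": [0,0,0,0,0,0,1,0,0,0,0,0,0,1,0,0,0,0,0,0,-1,0,0,0,0,0,0,-1,0,0,0,0,0,0,-1,0,0,0,0,0,0,-1,0,0,0,0,0,0,-1,0,0,0,0,0,0,-1,0,0,0,0,0,0,-1,0,0,0,0,0,0,-1]}}

```text
time: 9.52
tool_pos: [0.4896, 0.0109, 0.0645]
tcp_rot: [0.129, 1.565, -0.135]
wrist_force: [0.1, -0.7, 0.1]
finger_gap: 0.0855
```

```bash
python3 look.py j scene; python3 - <<'E'
from fit import *
sd=dict(np.load("scene_j.npz"))
v=cv2.resize(sd["frame"][140:240,275:375],None,fx=6,fy=6,interpolation=cv2.INTER_CUBIC)
cv2.imwrite("pics/jz.png",v[:,:,::-1])
E
```

```text
9.5167 [0.4896 0.0109 0.0645] yaw 80.36 x [ 0.001  -0.0041 -1.    ] [ 0.1 -0.7  0.1] 0.08547185001120637 [-0.14  0.27 -0.45  0.85 -0.    0.03]
```

View pics/jz.png

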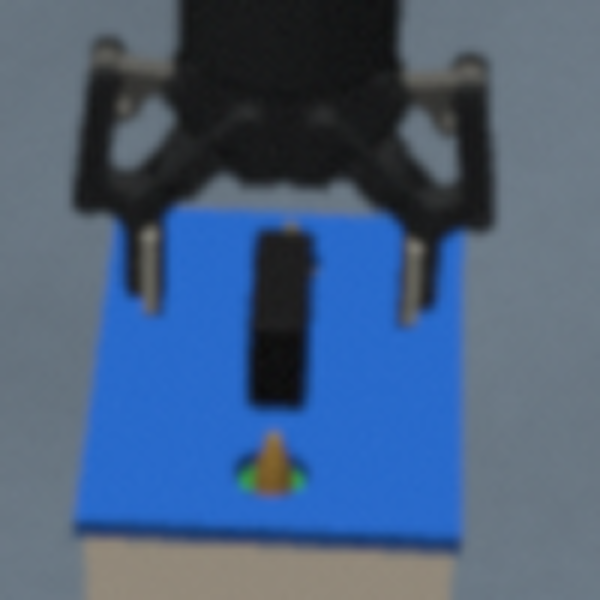

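The fingers are open and clear of the grip, and the lid hasn't moved. Now I'll retreat upwards.

Call:
{"method": "move_arm", "body": {"commands": [0,0,0,0,0,0.02,-1,0,0,0,0,0,0.05,-1,0,0,0,0,0,0.08,-1,0,0,0,0,0,0.11,-1,0,0,0,0,0,0.14,-1,0,0,0,0,0,0.16,-1,0,0,0,0,0,0.16,-1,0,0,0,0,0,0.16,-1]}}

```text
time: 10.23
tool_pos: [0.4905, 0.0108, 0.2257]
tcp_rot: [0.129, 1.562, -0.135]
wrist_force: [-0.3, 0.5, -0.1]
finger_gap: 0.0855
```

Call:
{"method": "move_arm", "body": {"commands": [0,0,0,-0.02,-0.3,0,-1,0,0,0,-0.02,-0.3,0,-1,0,0,0,-0.02,-0.3,0,-1,0,0,0,-0.02,-0.3,0,-1,0,0,0,-0.02,-0.3,0,-1,0,0,0,-0.02,-0.3,0,-1,0,0,0,-0.02,-0.3,0,-1,0,0,0,-0.02,-0.3,0,-1,0,0,0,-0.02,-0.3,0,-1,0,0,0,-0.02,-0.3,0,-1]}}

```text
time: 11.07
tool_pos: [0.4696, -0.2889, 0.2239]
tcp_rot: [0.132, 1.565, -0.135]
wrist_force: [0.0, 0.8, -0.2]
finger_gap: 0.0857
```

```bash
python3 look.py k top scene; python3 - <<'E'
from fit import *
for n,roi in(("scene",(270,130,370,260)),("top",(250,220,375,380))):
    d=dict(np.load(n+"_k.npz"));p,e=fit(d,hullpts(blue(d,roi)),.186,.136,0,.008,[.487,.012,.04,-.17,0,0],(0,1,3));print(n,(p[:3]*1e3).round(1),np.degrees(p[3]),e)
s=dict(np.load("scene_k.npz"))["frame"][160:250,280:370];t=dict(np.load("top_k.npz"))["frame"][235:375,250:370]
z=lambda v,h:cv2.resize(v,(int(v.shape[1]*h/v.shape[0]),h),interpolation=cv2.INTER_CUBIC)
cv2.imwrite("pics/kz.png",np.hstack([z(s,420),z(t,420)])[:,:,::-1])
E
```

```text
11.0667 [ 0.4696 -0.2889  0.2239] yaw 80.26 x [ 0.0016 -0.0019 -1.    ] [ 0.   0.8 -0.2] 0.08565207425789448 [-0.7   0.27 -0.03  1.27 -0.   -0.53]
scene [483.5  12.2  40. ] -9.404483733487778 1.0303026300265972
top [484.9  10.9  40. ] -9.66328197918115 0.7348767844967198
```

View pics/kz.png

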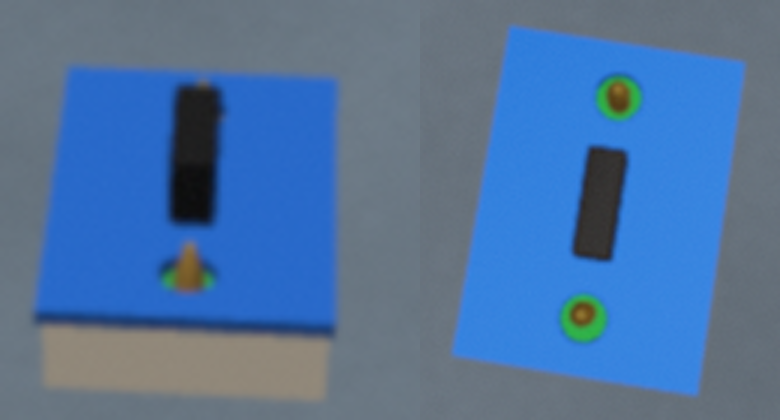

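View pics/top_k.png

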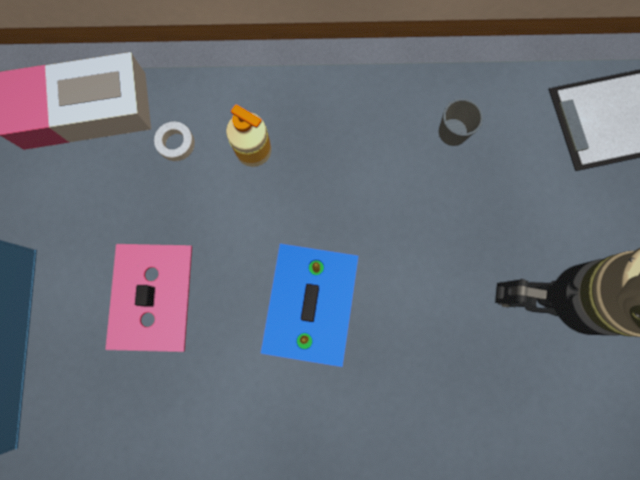

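The top view shows both pins through their holes, at (316,267) and (304,341). The lid is flat on the tray and the robot is clear. The pink lid and the bottle are at the same pixels as at the start.

```bash
python3 -c "from station import ticket;print(ticket.sign_off())"
```

```text
the job is handed in; nothing more can be done
None
```

The blue lid is on the tray with both pins through its holes, and I've handed the job in; no verdict was reported. I kept hold of the lid until it touched the rim, where the wrist force read about 19 N upwards, then let go and moved the arm clear. The robot's clock stood at about 11 s of the 48 s allowed.

**Final position:** assuming the lid sits at rim height (40 mm), the top camera puts its centre about 2 mm from the tray's and turned less than 0.5°. Both pins are visible through the holes in that view. The gripper's height at contact also put the lid's underside about 40 mm up.

**Disagreements:** my two fits of the scene-camera images put the lid's centre nearly 6 mm from the tray's in x. That view confuses height with x, so I trusted the top view; either figure is inside the 12 mm limit. I did not measure tilt directly; the lid looks flat in both views.

**Left alone:** the pink lid and the pump bottle are at the same pixels as at the start.

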